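Drop a peach into the compost caddy with its lid lever

TASK

Press the red lever of the compost caddy all the way down so that its lid swings fully open and the spoiled peach waiting on the chute drops in, then ease the lever back up so that the lid comes down gently without slamming and is fully shut. Work only with the fingertips on the lever: do not touch the lid or the peach, and leave everything else on the worktop where it is.

Things in the scene. Friction and masses are not known exactly. Their poses are not given: they have to be found in the camera images.
- caddy: green box-shaped compost caddy, fixed to the worktop: open bin 200 (x) x 180 (y) x 150 mm high, walls 5 mm. Origin: centre of its underside, on the worktop; x axis points from the front (lever side) to the back, y to the caddy's left, z up.
- chute (a point): lower end of the steel chute, at the middle of its floor: 82 mm wide, 125 mm long, polished, sloping 0.42 rad down to the bin from the caddy's left (+y); mounted on the caddy with this end on the bin's rim, 40 mm in front of its middle. Its upper end is about 205 mm from the bin's middle and 235 mm above the worktop.
- lid_cover: black cap-shaped lid with a grey panel on top, on the caddy, 204 x 186 mm and 57 mm high (closed, its top is 210 mm above the worktop). Origin: middle of its open underside, on the bin's rim when shut. Hinged along the rear top edge of the bin, 100 mm behind the origin, it swings up and back, away from the lever; its side wall stops the peach while it is shut.
- lid_hinge (a joint): opening of the lid in rad: 0 shut, 1.0 fully open (stop). Linked rigidly to the lever: 3.33 times the lever's angle, in both directions. Its weight and a weak spring shut it; nothing holds it open, and it drops fast if the lever is let go.
- lever: lever in front of the caddy: a steel arm with a flat red pad at its end, pad 44 (x) x 48 (y) x 10 mm thick. Origin on its pivot, 100 mm in front of the caddy's middle (at the bin's front face) and 58 mm above the worktop. A push of about 3 to 5 N down on the pad moves it; it springs back by the lid's weight.
- lever_hinge (a joint): lever angle in rad: 0 up (lid shut), 0.30 fully down (stop, lid fully open).
- lever_pad (a point): centre of the top face of the lever's red pad, 120 mm in front of the lever's pivot (220 mm in front of the caddy's middle); its axes turn with the lever (x to the back, y to the left, as the caddy's, when up). 80 mm above the worktop when the lever is up, 44 mm when it is fully down.
- peach_center (a point): middle of the red peach, 65 mm across and 58 mm high, loose, lying on the chute against the lid's left side wall. It rolls or slides into the bin by itself within about 2 s once the lid is open.
- lemon: yellow lemon, 83 x 58 x 58 mm, bystander; origin under its middle
- mug: white mug with handle, 85 x 115 x 88 mm, bystander; origin at the centre of its base
- garlic: garlic bulb, 60 mm, bystander; origin under its middle
- onion: brown onion, 71 mm, bystander; origin under its middle
- wooden_spoon: wooden spoon, 295 x 46 x 14 mm, lying flat, bystander; origin under its middle
- peach: the same peach's body; origin under its middle as it stood at first, turns with it as it rolls
There are look-alikes about, which are no part of the job. Of the things like the peach, leave any that is blue, purple or turquoise; of the rest the larger one is meant.

How it is judged:
By the outcome, as a careful person would: the job done as asked, in the order asked, and still so for the second after the job is handed in, with the robot touching nothing.
It also fails if it takes over 40 s, if anything falls off the work surface, if the arm or the gripper's body presses on something with over 40 N, if the wrist force passes 120 N, or if a joint passes its speed limit or range.

ROBOT

A 7-joint arm with a two-finger parallel gripper is mounted at the origin on a cart in front of the work surface, level with it; the furniture and walls round the work are solid. World frame = base frame: x ahead of the robot, y to its left, z up, the work surface at z = 0. Lengths are in m, angles in rad, forces in N, time in s.
With the tool pointing down it reaches from about 0.4 to 0.85 m from the base axis. Payload 10.4 kg.
Tool frame: the origin (TCP) lies on the centre line of the jaws, within the pads' length; the fingertips stand 14 mm ahead of it and the grasp point (between the pads) lies 5 mm behind it (manip.tip_reach is the distance from the TCP to the fingertips, in m); z points along the fingers, y is the line along which they close (so a half turn about z gives the same grasp; the last joint's range is limited). The gripper opens to 85 mm and grips with 20 to 120 N. Pads are 22 mm wide; open, the fingers measure 114 mm over their backs; the gripper's body (76 mm by 85 mm) begins 54 mm behind the grasp point. The pads swing forward as they close: fully open they stand 13 mm farther back than shut.
Start: joints at [1.298, 0.332, -0.065, 1.46, 0.022, 1.35, -0.088], TCP at [0.155, -0.606, 0.245] pointing down, gripper open.
Joint ranges: [-2.6, 2.6], [-0.5, 2.12], [-1.47, 1.34], [0.16, 2.42], [-1.27, 4.41], [0.06, 2.06], [-2.6, 2.6]. Speed limits (rad/s): [2.22, 2.22, 2.79, 2.79, 3.14, 3.14, 3.14].

INTERFACE

Orientations are given as a unit quaternion [x, y, z, w].
In Python, from workcell import manip gives the robot as it stands.
- The arm moves only by the shell command python3 -m pendant 'ROWS' [FORCE]. ROWS is JSON, a list of rows, each a list of 7 numbers: the shift along the tool's x, y, z in units of 50 mm (1.0 is 50 mm), then the turn, a rotation vector about the tool's x, y, z in units of 8 degrees (1.0 is 8 degrees), then the opening, from -1 (shut) to 1 (fully open), so that 0 is half open. In form: [[dx, dy, dz, ax, ay, az, jaw], ...]. A call has exactly 10 rows; each row is the pose to reach, as a shift and turn from the pose commanded when the call began, along the tool's axes at that moment; what a row does not reach only later rows make up. A row lasts 1/8 s, in which the tool goes at most 62.5 mm and 10.7 degrees, less where a joint would pass 70% of its speed; a pose out of reach is approached as far as the arm can. A call with a gripper value outside its range is refused whole. The fingers move at their own pace and stop on an object; FORCE is the grip in N (left out, the last holds). Time passes only in rows, so rows that repeat a pose let the fingers close, or fill a call up. It gives the time, the measured TCP pose, the force, the opening and the grip force at its end, in the units of the state.
- manip.get_obs(): the state, without advancing time (a new reading comes with each control period).
- manip.camera(name): name is "scene" or "top"; returns (picture, depth): 420x560x3 uint8, red, green, blue; 420x560 float32, m along the optical axis (not along the pixel's ray), 0 where there is no reading.
- manip.get_calibration(name): a dict with "fx", "fy", "cx", "cy" (pixels), "xyz" and "orientation" of the camera in the world. Camera axes: x right, y up, looking along -z (the intrinsics and any distortion apply to the point x, -y, -z); pixel columns grow to the right and rows downward; lengths in m; the calibration is good to about 2 mm. A picture is of the moment at which its call begins. get_calibration takes no time and is no camera call.
- manip.hand_in(): hands the job in; it is judged then, once.
Trained networks look in the newest picture that a camera, given by its name, has taken for a name from the list of things; names that differ only in an ending like _2 or _b are one class to them, and where a whole thing is asked for, a point or a joint stands for the part that bears it (a point fixed in the world has none). Each returns a list of dicts, best first, with "p" (0 to 1); they miss things now and then, are a little off and sometimes report something else, mostly with a low value. They report only what shows in the picture. A call takes as long as a camera call. They do not tell look-alikes from the thing itself.
- manip.find_in(thing, camera): "box" ([left, top, right, bottom] in pixels, round what is visible of it).
- manip.trace(thing, camera): "pixels" (420x560 bool, what is visible of it) and "box" ([left, top, right, bottom] in pixels, round what is visible of it).
- manip.tip_of(thing, camera): "pixel" ([column, row] in pixels: a listed point, or the origin of a listed thing).
The state is a dict: "clock": time; "joint_pos": joint angles; "joint_velocities": joint speeds; "tau": joint torques, N m; "position": TCP position; "ee_rot": TCP orientation; "ft_force": force on the tool from outside, world axes, zero at the start; "torque": the same for the moment, N m; "grip_width": opening from 0.0 (shut) to 1.0 (fully open); "grasp_force": force on a finger pad.
Only numpy, scipy, OpenCV 4.12 (cv2) and the standard library are available. Lean on these libraries where they do the work, as an engineer would, in place of code of your own. Each camera call takes 0.05 s, during which the arm holds its last target. There are 200 camera calls.

## Working session

There is one attempt and no reset: what is moved stays moved. The work goes in short steps, Python scripts to look and compute and a shell command to move; the robot and the scene stay as the last step left them, time stands still between calls to the robot, and variables do not carry over. Pictures are saved under pics/ and viewed, at most 10 in all, crops included, and the job is handed in when it is done.

```bash
ls; mkdir -p pics; cat > h.py <<'E'
import numpy as np, cv2
from scipy.spatial.transform import Rotation as R
from workcell import manip
def world(cam,px,depth):
    c=manip.get_calibration(cam); u,v=px
    d=depth
    p=np.array([(u-c['cx'])/c['fx']*d,-(v-c['cy'])/c['fy']*d,-d])
    return R.from_quat(c['orientation']).apply(p)+np.array(c['xyz'])
E
python3 - <<'E'
from h import *
ims=[]
for n in ("scene","top"):
    im,d=manip.camera(n); np.save(f"/tmp/{n}.npy",d); cv2.imwrite(f"pics/{n}0.png",im[:,:,::-1])
    c=manip.get_calibration(n); print(n,c)
    for t in ("lever_pad","lever","caddy","chute","peach_center","lid_cover"):
        r=manip.tip_of(t,n)
        for k in r[:2]:
            u,v=k['pixel']; dd=d[int(min(max(v,0),419)),int(min(max(u,0),559))]
            print(t,k['p'],np.round(k['pixel'],1),np.round(world(n,(u,v),dd),3))
    for t in ("lever_pad",):
        for k in manip.trace(t,n)[:2]:
            m=k['pixels']; print(t,k['p'],k['box'],m.sum())
            v,u=np.nonzero(m&(d>0)); print('')
            P=np.array([world(n,(a,b),d[b,a]) for a,b in zip(u,v)]); print(P.mean(0),np.percentile(P,[5,50,95],axis=0))
print(manip.get_obs())
E
```

```text
pics
scene {'fx': 508.0281200584946, 'fy': 508.0281200584946, 'cx': 277.79094657768763, 'cy': 212.35049439623475, 'xyz': array([-0.3443731 ,  0.62905162,  0.99564224]), 'orientation': array([-0.21206332,  0.38635844,  0.77455436, -0.45367592])}
lever_pad 0.91 [289.7 260.9] [0.475 0.099 0.082]
lever_pad 0.54 [230.6 190.5] [0.663 0.174 0.215]
lever 0.58 [280.8 236.3] [0.589 0.059 0.065]
caddy 0.72 [272.3 230.5] [0.595 0.083 0.091]
chute 0.57 [245.  201.6] [0.634 0.147 0.188]
chute 0.48 [274.  186.8] [0.629 0.061 0.212]
peach_center 0.87 [230.4 189. ] [0.668 0.172 0.217]
peach_center 0.83 [342.  288.1] [0.352 0.015 0.051]
lever_pad 0.64 [272.6, 236.7, 303.2, 265.9] 387

[0.50859833 0.08590667 0.07772798] [[0.46062844 0.0629725  0.06614151]
 [0.49699413 0.0849003  0.08012872]
 [0.58313563 0.11282085 0.08444542]]
top {'fx': 507.397919917551, 'fy': 507.397919917551, 'cx': 284.2394798858262, 'cy': 208.87416979226316, 'xyz': array([0.15171477, 0.18812014, 1.39890257]), 'orientation': array([-0.10638903,  0.13676717,  0.77585507, -0.60665067])}
lever_pad 0.96 [288.4 258.8] [0.476 0.095 0.081]
[... 727 characters left out ...]
  0.33216888, -0.06468423,  1.46012638,  0.02162785,
        1.34989197, -0.08852409]), 'joint_velocities': array([ 1.31874230e-03,  2.53920699e-04, -7.31631382e-04, -9.96871715e-06,
       -3.68893209e-04, -3.94923714e-04, -1.66475084e-04]), 'tau': array([-1.17414106e-05, -6.25187087e+01,  4.89224063e-02, -3.91815519e+01,
        1.64750201e-02,  1.50360069e-03, -2.65125010e-05]), 'position': array([ 0.15450351, -0.60561466,  0.24534433]), 'ee_rot': array([ 9.92212467e-01,  1.24556888e-01, -4.78801004e-07,  5.13300136e-05]), 'ft_force': array([0.12576762, 0.77008   , 0.31608347]), 'torque': array([-0.06321098,  0.02085027,  0.02684079]), 'grasp_force': 0.0, 'grip_width': 1.0049072958463896}
```

View pics/top0.png

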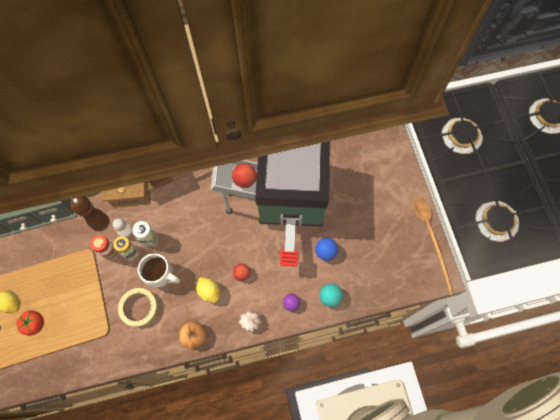

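View pics/scene0.png

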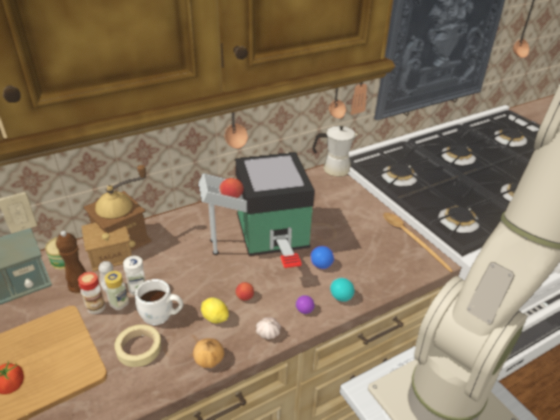

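The top picture shows the red lever pad at about (289,259) in front of the green caddy. The peach is on the chute at (244,175), and the blue ball at (327,249) is close to the pad. The scene view agrees, with the pad at (290,261). Next I refine the pad position and check the overhead cabinet.

```bash
cat >> h.py <<'E'
def redpad(n,im,d,c=(289,259),r=14):
    hsv=cv2.cvtColor(im,cv2.COLOR_RGB2HSV)
    m=((hsv[:,:,0]<8)|(hsv[:,:,0]>172))&(hsv[:,:,1]>170)&(hsv[:,:,2]>90)&(d>0)
    k=np.zeros_like(m); k[c[1]-r:c[1]+r,c[0]-r:c[0]+r]=1; v,u=np.nonzero(m&k)
    return np.array([world(n,(a,b),d[b,a]) for a,b in zip(u,v)])
def moves(dp,T0=None):
    o=manip.get_obs(); return R.from_quat(o['ee_rot']).inv().apply(dp)/0.05
E
python3 - <<'E'
from h import *
for n in ("scene","top"):
    im,d=manip.camera(n); P=redpad(n,im,d); P=P[P[:,2]>0.074]
    (c,s,a)=cv2.minAreaRect(P[:,:2].astype(np.float32)*1000); print(n,len(P),c,s,a,np.median(P,axis=0))
    if n=="top":
        for px in ((300,60),(230,128),(400,100),(327,249),(244,175)): print(px,world(n,px,d[px[1],px[0]]).round(3))
o=manip.get_obs(); print(R.from_quat(o['ee_rot']).as_matrix().round(3))
for g in ((0.42,-0.25,0.25),(0.476,0.096,0.15)): print(moves(np.array(g)-o['position']).round(2))
print(manip.tip_reach)
E
```

```text
scene 167 (477.3785705566406, 93.90269470214844) (46.93511199951172, 43.027889251708984) 77.88329315185547 [0.47273319 0.09558733 0.08213149]
top 198 (478.1145935058594, 93.55022430419922) (45.387603759765625, 41.25450897216797) 73.65220642089844 [0.47639636 0.09383047 0.08025059]
(300, 60) [0.619 0.046 0.735]
(230, 128) [0.595 0.174 0.618]
(400, 100) [ 0.609 -0.155  0.558]
(327, 249) [ 0.483 -0.016  0.056]
(244, 175) [0.678 0.161 0.224]
[[ 0.969  0.247  0.   ]
 [ 0.247 -0.969 -0.   ]
 [ 0.     0.    -1.   ]]
[ 6.9  -5.58 -0.09]
[  9.7  -12.01   1.91]
0.014
```

```bash
python3 -m pendant '[[0.4,-0.3,0,0,0,0.2,-1],[1.1,-0.9,0,0,0,0.6,-1],[1.9,-1.5,0,0,0,1.0,-1],[2.7,-2.2,0,0,0,1.4,-1],[3.5,-2.8,0,0,0,1.8,-1],[4.3,-3.5,0,0,0,2.2,-1],[5.1,-4.1,0,0,0,2.6,-1],[5.9,-4.8,0,0,0,3.0,-1],[6.6,-5.3,0,0,0,3.4,-1],[6.9,-5.6,0,0,0,3.65,-1]]' 40
python3 - <<'E'
from h import *
o=manip.get_obs(); print(R.from_quat(o['ee_rot']).as_matrix().round(3),o['joint_pos'].round(2),o['position'])
print(moves(np.array([.477,.0945,.14])-o['position']).round(2))
E
```

```text
clock: 2.15
position: [0.4211, -0.2467, 0.2456]
ee_rot: [0.992, -0.129, 0.0, -0.0]
ft_force: [0.9, 0.5, 0.6]
grip_width: 0.0
grasp_force: 0.0
[[ 0.967 -0.255  0.001]
 [-0.255 -0.967 -0.   ]
 [ 0.001 -0.    -1.   ]] [ 0.81  0.05 -0.39  1.79  0.02  1.3  -1.41] [ 0.42109304 -0.24673007  0.24555692]
[-0.66 -6.88  2.11]
```

```bash
python3 -m pendant '[[0,-0.4,0.1,0,0,0,-1],[-0.1,-1.2,0.3,0,0,0,-1],[-0.2,-2.0,0.5,0,0,0,-1],[-0.3,-2.9,0.8,0,0,0,-1],[-0.4,-3.8,1.1,0,0,0,-1],[-0.5,-4.7,1.4,0,0,0,-1],[-0.55,-5.5,1.7,0,0,0,-1],[-0.6,-6.2,1.9,0,0,0,-1],[-0.65,-6.7,2.05,0,0,0,-1],[-0.66,-6.88,2.1,0,0,0,-1]]'
python3 - <<'E'
from h import *
im,d=manip.camera("scene"); cv2.imwrite("pics/s1.png",cv2.resize(im[180:320,200:380,::-1],None,fx=4,fy=4))
o=manip.get_obs(); print(R.from_quat(o['ee_rot']).as_matrix().round(3),o['joint_pos'].round(2),o['position'])
print(moves(np.array([.477,.0945,.1])-o['position']).round(2))
E
```

```text
clock: 3.4
position: [0.4759, 0.0932, 0.14]
ee_rot: [0.992, -0.129, -0.0, -0.0]
ft_force: [-0.1, 0.5, -0.3]
grip_width: -0.002
grasp_force: 0.0
[[ 0.967 -0.255 -0.   ]
 [-0.255 -0.967  0.   ]
 [-0.    -0.    -1.   ]] [ 0.39  0.18 -0.73  1.92  0.14  1.09 -2.22] [0.47606338 0.09340664 0.14005003]
[ 0.01 -0.03  0.8 ]
```

View pics/s1.png

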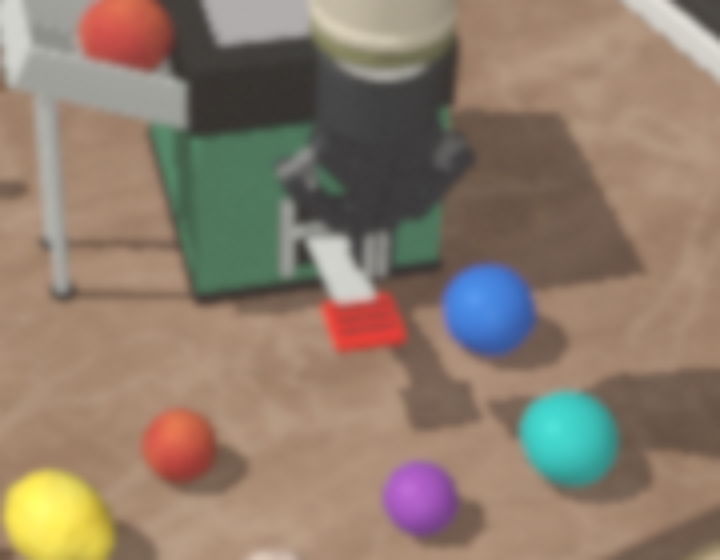

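The gripper is above and behind the pad in this view: pad at crop (365,322), dark fingers ending near (375,225). Before pressing, I'll check that the projected fingertip matches.

```bash
python3 - <<'E'
from h import *
o=manip.get_obs()
for n in("scene","top"):
    c=manip.get_calibration(n); im,d=manip.camera(n)
    for z in (0,0.014):
        p=R.from_quat(c['orientation']).inv().apply(o['position']-[0,0,z]-c['xyz'])
        u,v=c['cx']+c['fx']*p[0]/-p[2], c['cy']-c['fy']*p[1]/-p[2]
        print(n,z,u,v,((u-200)*4,(v-180)*4),-p[2],d[int(v),int(u)])
    if n=="scene":
        H=[[world(n,(a,b),d[b,a]) for a in range(284,304,2)] for b in range(226,252,2)]
        H=np.array(H)
        for r,b in zip(H,range(226,252,2)): print(b,r[:,2].round(3))
E
```

```text
scene 0 292.0526335916438 243.3986869575435 (np.float64(368.2105343665753), np.float64(253.59474783017401)) 1.2978638576463222 1.2836175
scene 0.014 291.83910975949533 247.50116280349562 (np.float64(367.3564390379813), np.float64(270.00465121398247)) 1.3064250340503434 1.2903241
226 [0.098 0.208 0.214 0.214 0.214 0.205 0.208 0.209 0.209 0.189]
228 [0.091 0.187 0.207 0.208 0.205 0.185 0.203 0.2   0.202 0.187]
230 [0.183 0.182 0.201 0.201 0.198 0.179 0.196 0.196 0.196 0.187]
232 [0.185 0.181 0.191 0.198 0.191 0.179 0.186 0.186 0.18  0.181]
234 [0.187 0.181 0.187 0.182 0.183 0.173 0.183 0.18  0.177 0.177]
236 [0.182 0.178 0.174 0.178 0.177 0.17  0.175 0.172 0.053 0.049]
238 [0.172 0.054 0.168 0.172 0.169 0.167 0.166 0.159 0.043 0.045]
240 [0.066 0.067 0.16  0.157 0.163 0.159 0.155 0.156 0.037 0.04 ]
242 [0.071 0.073 0.154 0.154 0.158 0.155 0.149 0.031 0.027 0.027]
244 [0.072 0.074 0.145 0.149 0.148 0.142 0.146 0.021 0.02  0.018]
246 [0.074 0.08  0.143 0.138 0.142 0.146 0.132 0.013 0.013 0.011]
248 [0.073 0.078 0.079 0.131 0.134 0.136 0.007 0.01  0.008 0.006]
250 [ 0.08   0.078  0.083  0.079  0.005  0.004 -0.001  0.005  0.     0.003]
top 0 289.1508397929344 252.7603232353228 (np.float64(356.60335917173757), np.float64(291.0412929412912)) 1.2985032438162734 1.151712
top 0.014 289.09693666320885 254.16843802059802 (np.float64(356.3877466528354), np.float64(296.67375208239207)) 1.3116625750834767 1.1657989
```

The projected fingertip matches the depth data. Now I press: first down close to contact, then slowly through the stroke.

```bash
python3 -m pendant '[[0,0,0.1,0,0,0,-1],[0,0,0.3,0,0,0,-1],[0,0,0.5,0,0,0,-1],[0,0,0.65,0,0,0,-1],[0,0,0.75,0,0,0,-1],[0,0,0.8,0,0,0,-1],[0,0,0.85,0,0,0,-1],[0,0,0.9,0,0,0,-1],[0,0,0.95,0,0,0,-1],[0,0,1.0,0,0,0,-1]]'; python3 -m pendant '[[0,0,0.06,0,0,0,-1],[0,0,0.12,0,0,0,-1],[0,0,0.18,0,0,0,-1],[0,0,0.24,0,0,0,-1],[0,0,0.3,0,0,0,-1],[0,0,0.36,0,0,0,-1],[0,0,0.42,0,0,0,-1],[0,0,0.48,0,0,0,-1],[0,0,0.54,0,0,0,-1],[0,0,0.6,0,0,0,-1]]'
```

```text
clock: 4.8
position: [0.4758, 0.0921, 0.0904]
ee_rot: [0.992, -0.129, -0.0, 0.0]
ft_force: [-4.4, -0.6, 6.1]
grip_width: -0.002
grasp_force: 2.9
clock: 6.05
position: [0.4764, 0.0919, 0.0602]
ee_rot: [0.992, -0.13, 0.0, -0.0]
ft_force: [-1.7, 1.6, 3.7]
grip_width: -0.002
grasp_force: 1.6
```

```bash
python3 -m pendant '[[0,0,0.02,0,0,0,-1],[0,0,0.04,0,0,0,-1],[0,0,0.06,0,0,0,-1],[0,0,0.08,0,0,0,-1],[0,0,0.08,0,0,0,-1],[0,0,0.08,0,0,0,-1],[0,0,0.08,0,0,0,-1],[0,0,0.08,0,0,0,-1],[0,0,0.08,0,0,0,-1],[0,0,0.08,0,0,0,-1]]'
```

```text
clock: 7.3
position: [0.4768, 0.092, 0.0584]
ee_rot: [0.992, -0.13, 0.001, 0.001]
ft_force: [-12.4, -2.0, 32.1]
grip_width: -0.002
grasp_force: 16.8
```

```bash
python3 -m pendant '[[0,0,-0.02,0,0,0,-1],[0,0,-0.02,0,0,0,-1],[0,0,-0.02,0,0,0,-1],[0,0,-0.02,0,0,0,-1],[0,0,-0.02,0,0,0,-1],[0,0,-0.02,0,0,0,-1],[0,0,-0.02,0,0,0,-1],[0,0,-0.02,0,0,0,-1],[0,0,-0.02,0,0,0,-1],[0,0,-0.02,0,0,0,-1]]'
python3 - <<'E'
from h import *
a,_=manip.camera("scene"); b,_=manip.camera("top"); 
cv2.imwrite("pics/open.png",np.hstack([cv2.resize(x[130:300,190:340,::-1],None,fx=2.6,fy=2.6) for x in(a,b)]))
for n in("scene","top"):
    for k in manip.tip_of("peach_center",n): print(n,k)
E
```

```text
clock: 8.55
position: [0.4767, 0.0919, 0.0587]
ee_rot: [0.992, -0.13, 0.001, 0.0]
ft_force: [-8.0, -1.1, 20.3]
grip_width: -0.0
grasp_force: 10.8
scene {'pixel': [341.6, 288.3], 'p': 0.98}
scene {'pixel': [319.3, 257.7], 'p': 0.92}
scene {'pixel': [245.0, 294.9], 'p': 0.68}
scene {'pixel': [305.6, 307.9], 'p': 0.58}
top {'pixel': [332.6, 293.3], 'p': 0.75}
top {'pixel': [310.0, 207.9], 'p': 0.62}
top {'pixel': [290.3, 300.1], 'p': 0.6}
top {'pixel': [241.6, 271.2], 'p': 0.54}
top {'pixel': [293.2, 190.2], 'p': 0.45}
top {'pixel': [247.9, 319.3], 'p': 0.22}
```

View pics/open.png

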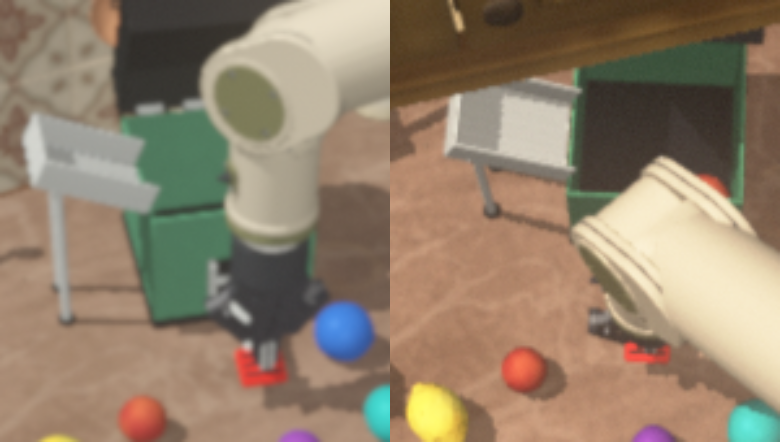

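The lid is fully open. The chute is empty and the peach lies in the bin at its front right, at about (712,188) in the right half of the picture. Now I ease the lever up slowly.

```bash
python3 -m pendant '[[0,0,-0.03,0,0,0,-1],[0,0,-0.06,0,0,0,-1],[0,0,-0.1,0,0,0,-1],[0,0,-0.14,0,0,0,-1],[0,0,-0.18,0,0,0,-1],[0,0,-0.22,0,0,0,-1],[0,0,-0.26,0,0,0,-1],[0,0,-0.3,0,0,0,-1],[0,0,-0.33,0,0,0,-1],[0,0,-0.36,0,0,0,-1]]'; python3 -m pendant '[[0,0,-0.03,0,0,0,-1],[0,0,-0.06,0,0,0,-1],[0,0,-0.08,0,0,0,-1],[0,0,-0.1,0,0,0,-1],[0,0,-0.12,0,0,0,-1],[0,0,-0.14,0,0,0,-1],[0,0,-0.16,0,0,0,-1],[0,0,-0.18,0,0,0,-1],[0,0,-0.2,0,0,0,-1],[0,0,-0.22,0,0,0,-1]]'
```

```text
clock: 10.0
position: [0.476, 0.0919, 0.0754]
ee_rot: [0.992, -0.13, -0.0, 0.0]
ft_force: [-2.0, 2.1, 3.0]
grip_width: 0.001
grasp_force: 1.7
clock: 11.25
position: [0.4766, 0.0918, 0.0866]
ee_rot: [0.992, -0.13, 0.001, -0.0]
ft_force: [1.8, -0.8, 3.2]
grip_width: 0.005
grasp_force: 1.5
```

```bash
python3 -m pendant '[[0,0,-0.01,0,0,0,-1],[0,0,-0.02,0,0,0,-1],[0,0,-0.03,0,0,0,-1],[0,0,-0.04,0,0,0,-1],[0,0,-0.05,0,0,0,-1],[0,0,-0.06,0,0,0,-1],[0,0,-0.07,0,0,0,-1],[0,0,-0.08,0,0,0,-1],[0,0,-0.09,0,0,0,-1],[0,0,-0.1,0,0,0,-1]]'; python3 -m pendant '[[0,0,-0.01,0,0,0,-1],[0,0,-0.02,0,0,0,-1],[0,0,-0.03,0,0,0,-1],[0,0,-0.04,0,0,0,-1],[0,0,-0.05,0,0,0,-1],[0,0,-0.06,0,0,0,-1],[0,0,-0.07,0,0,0,-1],[0,0,-0.08,0,0,0,-1],[0,0,-0.09,0,0,0,-1],[0,0,-0.1,0,0,0,-1]]'
```

```text
clock: 12.5
position: [0.4761, 0.0919, 0.0913]
ee_rot: [0.992, -0.13, 0.0, 0.0]
ft_force: [2.6, -0.5, 3.5]
grip_width: 0.003
grasp_force: 1.6
clock: 13.75
position: [0.476, 0.0919, 0.0962]
ee_rot: [0.992, -0.13, -0.0, 0.0]
ft_force: [-1.3, -0.2, 0.7]
grip_width: 0.002
grasp_force: 0.0
```

Contact has ended and the grasp force is 0. I raise clear and check.

```bash
python3 -m pendant '[[0,0,-0.02,0,0,0,-1],[0,0,-0.06,0,0,0,-1],[0,0,-0.15,0,0,0,-1],[-0.05,0,-0.35,0,0,0,-1],[-0.15,0,-0.6,0,0,0,-1],[-0.3,0,-0.9,0,0,0,-1],[-0.4,0,-1.2,0,0,0,-1],[-0.5,0,-1.4,0,0,0,-1],[-0.5,0,-1.5,0,0,0,-1],[-0.5,0,-1.5,0,0,0,-1]]'
python3 - <<'E'
from h import *
a,d=manip.camera("scene"); b,e=manip.camera("top")
cv2.imwrite("pics/shut.png",np.hstack([cv2.resize(x[130:300,190:340,::-1],None,fx=2.6,fy=2.6) for x in(a,b)]))
P=redpad("top",b,e); print(len(P), P[:,2].max() if len(P) else 0)
P=redpad("scene",a,d); print(len(P), np.median(P,axis=0))
d0=np.load("/tmp/scene.npy")
for px in ((250,165),(270,165),(265,180),(275,185)): print(world("scene",px,d[px[1],px[0]]).round(3),world("scene",px,d0[px[1],px[0]]).round(3))
E
```

```text
clock: 15.0
position: [0.4521, 0.0982, 0.1715]
ee_rot: [0.992, -0.13, 0.0, 0.0]
ft_force: [0.1, -0.1, -0.8]
grip_width: 0.001
grasp_force: 0.0
24 0.08358750452192165
169 [0.47386627 0.09588305 0.08225907]
[0.752 0.07  0.214] [0.749 0.072 0.217]
[0.727 0.019 0.214] [0.726 0.019 0.214]
[0.668 0.068 0.213] [0.666 0.069 0.214]
[0.636 0.054 0.211] [0.634 0.055 0.212]
```

View pics/shut.png

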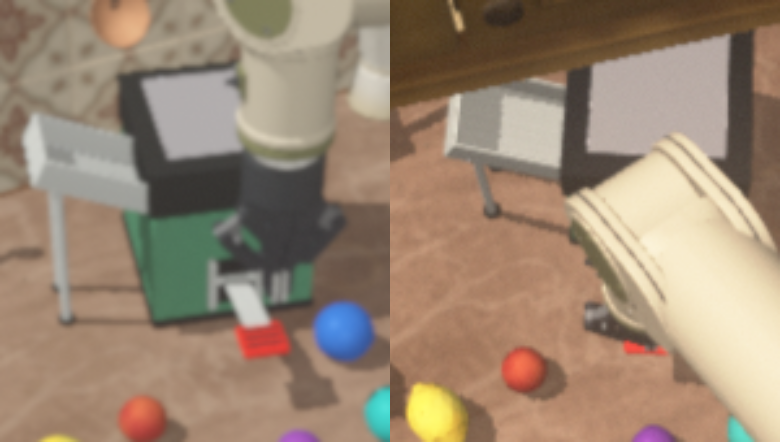

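The picture shows the lid shut again at its original height (top 0.213 m). The lever pad is back up at crop (263,340), the chute is empty, the robot is clear and the bystanders look unmoved.

```bash
python3 -c "
from workcell import manip
print(manip.hand_in())"
```

```text
the job is handed in; nothing more can be done
None
```

The job is handed in at about 15 s: I pressed the lever fully down, the lid opened and the peach dropped into the bin, then I eased the lever up until the lid was shut, with the arm clear and the things near the caddy looking unmoved.

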